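# Shift the bench sander into second gear and start it

## Task

With fingertips only, and without gripping it, push the orange selector lever of the bench sander from off, past the first notch (one dot), fully home to the second stop (two dots). Only then press the green button on the start box fully in and let it go. Leave everything else on the counter where it is.

Things in the scene. Friction and masses are not known exactly. Their poses are not given: they have to be found in the camera images.
- sander: Bench disc sander fixed to the counter, base 150 (x) x 240 (y) x 18 mm. Origin at the centre of its underside, z up. Front, towards -x: a blue gearbox 66x176 mm, centred at (-38, -12) mm, top at z = 64 mm, that carries the orange selector lever. Behind it, towards +x: a grey motor lying along y, highest point at z = 112 mm; the sanding disc, 92 mm across, top at z = 120 mm, spans y = 74 to 82 mm, x = -12 to 80 mm, and its small work rest reaches to y = 116 mm.
- gear_lever (a joint): Travel of the selector lever in m, along the sander's +y axis (towards the disc end). 0 = off (black dot), 0.030 = first notch (one red dot), 0.060 = second stop (two red dots, end of travel). The lever starts at or very near off. Sprung notches hold it at all three places: about 7 N pushes it out of a notch, the resistance gives way 15 mm past off and again 45 mm from off, after which it snaps into the next notch by itself and stays there.
- lever_push (a point): Centre of the rear face (the face to push) of the lever's orange upright paddle, z = 94 mm above the counter; moves with the lever. The paddle is 40 (x) x 14 (y) x 42 (z) mm and lies on the +y side of this point; its top is at z = 115 mm and its lower edge at z = 73 mm above the counter. On the -y side of this point the space above the gearbox (top at z = 64 mm) is free for a finger. Its axes are the sander's: +y is the direction of travel from off to the second stop.
- start_box: Grey start box fixed to the counter, 75x75x37 mm, with the green button in the middle of its top. Origin at the centre of its underside. It stands left or right of the sander.
- start_button_top (a point): Centre of the top face of the green start button, 32 mm across; z up.
- start_button (a joint): How far the green button is pressed down, in m: 0 = out, 0.006 = fully in. A spring returns it; fully in takes about 5 N.
- bit_case: Bystander to leave alone: blue hinged case, 63x95x28 mm. Origin at the centre of its underside.
- brush_block: Bystander to leave alone: wooden block with paint brushes, 70x94x242 mm. Origin at the centre of its underside.
- pill_bottle: Bystander to leave alone: amber bottle with white cap, 41x41x60 mm. Origin at the centre of its underside.
- paint_03: Bystander to leave alone: brown paint jar with white cap, 43x43x55 mm. Origin at the centre of its underside.
- tape_orange: Bystander to leave alone: orange tape roll lying flat, 72x72x18 mm. Origin at the centre of its underside.
- paint_05: Bystander to leave alone: green paint bottle with black cap, 33x34x70 mm. Origin at the centre of its underside.
- thinner_bottle: Bystander to leave alone: white squeeze bottle, 46x46x135 mm. Origin at the centre of its underside.
- sprue_cutter: Bystander to leave alone: black-handled cutters lying flat, 48x113x12 mm. Origin at the centre of its underside.

How it is judged:
By the outcome, as a careful person would: the job done as asked, in the order asked, and still so for the second after the job is handed in, with the robot touching nothing.
It also fails if it takes over 42 s, if anything falls off the work surface, if the arm or the gripper's body presses on something with over 40 N, if the wrist force passes 120 N, or if a joint passes its speed limit or range.

## Robot

A 7-joint arm with a two-finger parallel gripper is mounted at the origin on a cart in front of the work surface, level with it; the furniture and walls round the work are solid. World frame = base frame: x ahead of the robot, y to its left, z up, the work surface at z = 0. Lengths are in m, angles in rad, forces in N, time in s.
With the tool pointing down it reaches from about 0.425 to 0.825 m from the base axis. Payload 3.6 kg.
Tool frame: the origin (TCP) lies where the fingers leave the gripper's body, on its centre line; the fingertips stand 73 mm ahead of it and the grasp point (between the pads) lies 54 mm ahead of it; x points along the fingers, y is the direction in which the jaws open and shut, and the axes are right-handed (so a half turn about x gives the same grasp; the last joint's range is limited). The gripper opens to 85 mm and grips with 20 to 120 N. Pads are 22 mm wide; open, the fingers measure 114 mm over their backs; the gripper's body (76 mm by 85 mm) begins 54 mm behind the grasp point. The pads swing forward as they close: fully open they stand 13 mm farther back than shut.
Start: joints at [1.244, 0.615, -0.013, 1.423, 0.008, 1.103, -0.04], TCP at [0.193, -0.621, 0.304] pointing down, gripper open.
Joint ranges: [-3.12, 3.12], [-0.3, 2.06], [-1.34, 1.32], [0.26, 2.42], [-1.36, 4.5], [0.01, 1.98], [-2.84, 2.84]. Speed limits (rad/s): [2.79, 2.79, 3.14, 3.14, 3.14, 3.14, 3.14].

## Interface

Orientations are given as a unit quaternion [x, y, z, w].
In Python, from station import arm, snapshot, camera_info, ticket gives the robot as it stands. Calls block until the motion is done:
- arm.movep(position, orientation): joint-space move of the TCP to a pose.
- arm.line_to(position, velocity=0.15, ori=None): straight line of the TCP; ori=None keeps the orientation; velocity is the mean speed in m/s.
- arm.move_j(angles): joint-space move.
- arm.move_gripper(opening, effort=None): opening from 0.0 (shut) to 1.0 (fully open); effort is the grip in N (None keeps the last); returns when the fingers have stopped.
- arm.pause(seconds).
- arm.ik(position, orientation): joint angles nearest the present ones, or None.
- snapshot(name): name is "scene" or "top"; returns the picture (384x512x3 uint8, blue, green, red); there is no depth.
- camera_info(name): a dict with "fx", "fy", "cx", "cy" (pixels), "R" (3x3) and "t" (3): a world point X has camera coordinates R X + t. Camera axes: x right, y down, z forward; pixel columns grow to the right and rows downward; lengths in m; the calibration is good to about 2 mm. A picture is of the moment at which its call begins. camera_info takes no time and is no camera call.
A pose or a line that the arm cannot do raises arm.MotionError and nothing moves.
- ticket.finish_job(): hands the job in, once; it reports no verdict.
Readings, each from a call of its own:
- arm.read_time(): time.
- arm.read_joint_positions(): joint angles.
- arm.read_dq(): joint speeds.
- arm.read_effort(): joint torques, N m.
- arm.read_tool_pos(): TCP position.
- arm.read_eef_rot(): TCP orientation.
- arm.read_ft_force(): force on the tool from outside, world axes, zero at the start.
- arm.read_wrist_torque(): the same for the moment, N m.
- arm.read_opening(): opening from 0.0 (shut) to 1.0 (fully open).
Only numpy, scipy, OpenCV 4.12 (cv2) and the standard library are available. Lean on these libraries where they do the work, as an engineer would, in place of code of your own. Each camera call takes 0.05 s, during which the arm holds its last target.

## Working session

There is one attempt and no reset: what is moved stays moved. The work goes in short steps, each a Python script; the robot and the scene stay as the last script left them, time stands still between calls to the robot, and variables do not carry over. Pictures are saved under pics/ and viewed, and the job is handed in when it is done.

```bash
mkdir -p pics; ls; python3 - <<'E'
from station import arm, snapshot, camera_info
import cv2
for n in("scene","top"):
    cv2.imwrite(f"pics/{n}0.png",cv2.resize(snapshot(n),(800,600),interpolation=cv2.INTER_CUBIC)); print(n,camera_info(n))
print(arm.read_time(),arm.read_tool_pos(),arm.read_eef_rot())
E
```

```text
pics
scene {'fx': 367.9093184469725, 'fy': 367.9093184469725, 'cx': 252.01812571947315, 'cy': 192.85572166362962, 'R': array([[-0.71171176, -0.70238291,  0.01116303],
       [-0.53067473,  0.52717508, -0.66367972],
       [ 0.46027242, -0.4782726 , -0.74793357]]), 't': array([0.40275977, 0.38350307, 0.84084074])}
top {'fx': 489.74638123259604, 'fy': 489.74638123259604, 'cx': 247.8991492209055, 'cy': 192.3076359126844, 'R': array([[ 0.01409689, -0.99987388, -0.00731446],
       [-0.99391957, -0.01321327, -0.10931282],
       [ 0.10920238,  0.00881095, -0.99398049]]), 't': array([-0.02524473,  0.56284948,  1.35206482])}
0.1 [ 0.19244624 -0.62029055  0.30283999] [-0.69898391 -0.10681824  0.6992541  -0.10514306]
```

View pics/scene0.png

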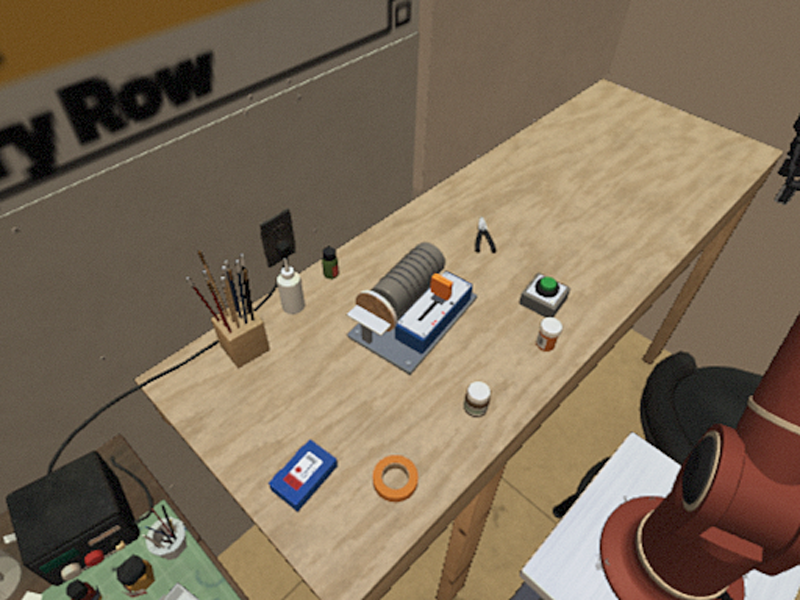

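View pics/top0.png

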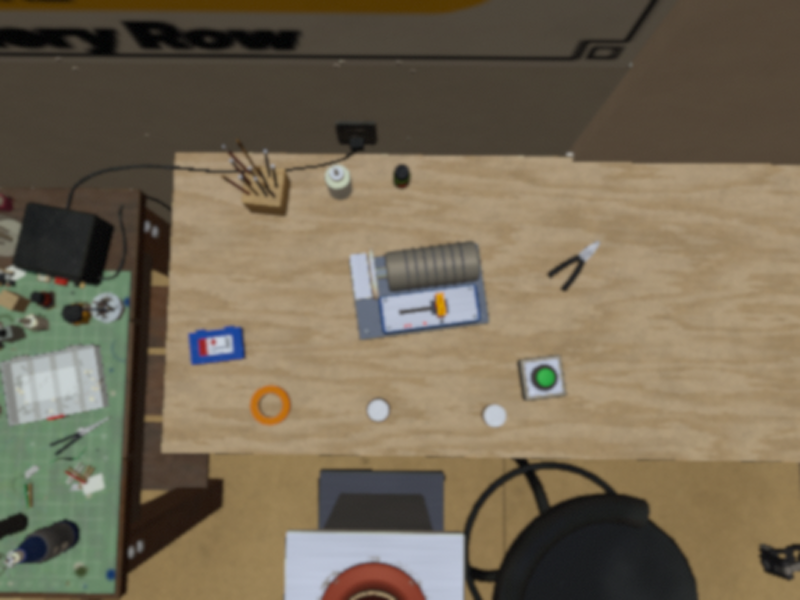

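The top view shows the sander at about (420,290) in the 800x600 picture, the lever at (440,305) and the green button at (545,377). The off side is to the right (-y). I'll zoom in next to measure.

```bash
python3 - <<'E'
import cv2
from station import snapshot
t=snapshot("top"); cv2.imwrite("pics/t_raw.png",t)
s=snapshot("scene"); cv2.imwrite("pics/s_raw.png",s)
# top crop cols 215-375, rows 145-265, x5
cv2.imwrite("pics/tz.png",cv2.resize(t[145:265,215:375],None,fx=5,fy=5,interpolation=cv2.INTER_CUBIC))
cv2.imwrite("pics/sz.png",cv2.resize(s[145:265,215:375],None,fx=5,fy=5,interpolation=cv2.INTER_CUBIC))
E
```

```text
(no output)
```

View pics/tz.png

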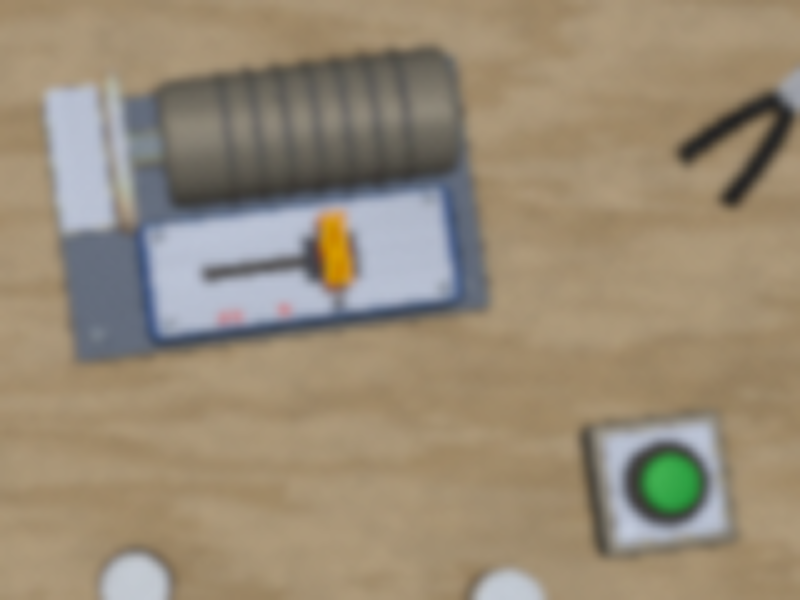

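View pics/sz.png

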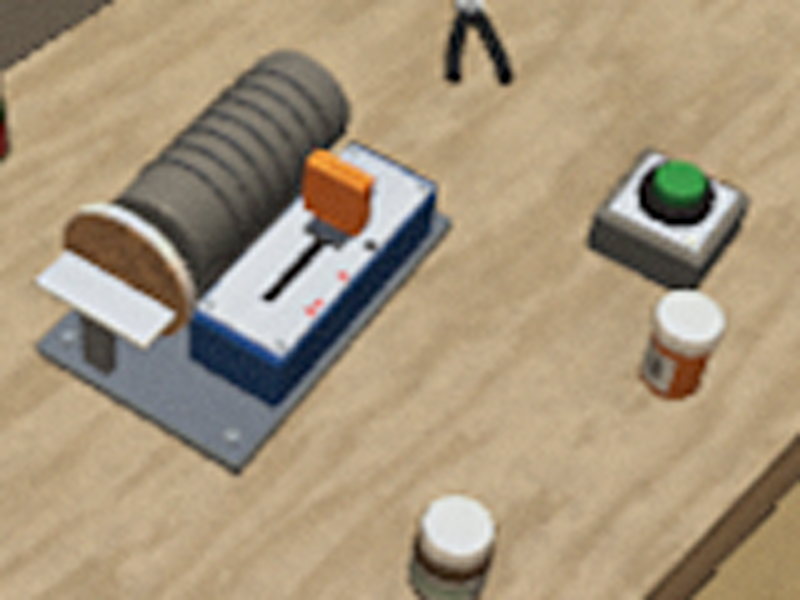

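```bash
cat > vis.py <<'E'
import numpy as np, cv2
from station import camera_info
from scipy.optimize import least_squares
C={n:camera_info(n) for n in("top","scene")}
def proj(n,X):
    c=C[n];P=np.atleast_2d(X)@c["R"].T+c["t"]
    return np.c_[c["fx"]*P[:,0]/P[:,2]+c["cx"],c["fy"]*P[:,1]/P[:,2]+c["cy"]]
def back(n,uv,z):
    c=C[n];d=c["R"].T@np.array([(uv[0]-c["cx"])/c["fx"],(uv[1]-c["cy"])/c["fy"],1]);o=-c["R"].T@c["t"]
    return o+d*(z-o[2])/d[2]
def tri(uvt,uvs):
    f=lambda X:np.r_[proj("top",X)[0]-uvt,proj("scene",X)[0]-uvs]
    r=least_squares(f,[.6,-.1,.05]);return r.x,r.fun
def W(p,L):
    L=np.atleast_2d(L);c,s=np.cos(p[2]),np.sin(p[2])
    return np.c_[p[0]+c*L[:,0]-s*L[:,1],p[1]+s*L[:,0]+c*L[:,1],L[:,2]]
E
cat > m.py <<'E'
from vis import *
off=lambda u:np.array(u)/5+[215,145]-.4
obs=[("top",(143,225),(-5,76,64)),("top",(445,187),(-5,-100,64)),
("top",(78,360),(-75,120,9)),("top",(487,308),(-75,-120,9)),
("scene",(435,183),(-71,-100,64)),("scene",(281,357),(-71,76,64)),("scene",(193,308),(-5,76,64)),("scene",(355,142),(-5,-100,64)),("scene",(237,472),(-75,120,4)),("scene",(450,222),(-75,-120,9))]
f=lambda p:np.concatenate([proj(n,W(p,np.array(L)/1e3))[0]-off(u) for n,u,L in obs])
r=least_squares(f,[.6,-.1,0],loss='soft_l1');p=r.x
print(p,np.degrees(p[2]));print(f(p).reshape(-1,2).round(1).tolist())
im={n:cv2.imread(f"pics/{n[0]}_raw.png") for n in C}
cen={}
for nm,lo,hi in(("green",(45,120,50),(75,255,255)),("orange",(5,190,120),(24,255,255))):
  for n in C:
    m=cv2.inRange(cv2.cvtColor(im[n],cv2.COLOR_BGR2HSV),lo,hi)
    k,l,st,c=cv2.connectedComponentsWithStats(m)
    for i in range(1,k):
        if st[i,4]>15 and 215<c[i][0]<375 and 145<c[i][1]<265: print(nm,n,st[i],c[i]);cen[nm,n]=c[i]
for nm in("green","orange"):
    X,e=tri(cen[nm,"top"],cen[nm,"scene"]);print(nm,X,e.round(1))
print("orange local",(lambda d:[d[0]*np.cos(p[2])+d[1]*np.sin(p[2]),-d[0]*np.sin(p[2])+d[1]*np.cos(p[2])])(back("top",cen["orange","top"],.11)[:2]-p[:2]))
for lv in ("pb",): 
  for z in(.045,.05,.055,.06): print(z,back("top",cen["green","top"],z),back("scene",cen["green","scene"],z))
E
python3 m.py
```

```text
[ 0.58485539 -0.07541952  0.14309066] 8.198491110019775
[[-1.4, -0.8], [1.5, -1.4], [-0.2, 0.6], [1.4, 0.1], [1.7, -0.4], [-0.1, 1.2], [-1.5, 0.1], [-0.4, -1.4], [0.1, 1.6], [1.0, 0.6]]
green top [343 236  12  12 111] [348.72072072 241.21621622]
green scene [346 178  11   8  71] [350.46478873 181.4084507 ]
orange top [279 189   6  13  56] [281.375      195.14285714]
orange scene [276 175  13  17 147] [281.8707483  183.34013605]
green [ 0.42962723 -0.29623301  0.05241757] [-0.  -0.1  0.1  0. ]
orange [ 0.55025697 -0.10793297  0.09383872] [-0.1 -0.2  0.2  0. ]
orange local [np.float64(-0.04098658872393382), np.float64(-0.02631259173215301)]
0.045 [ 0.42949785 -0.29780667  0.045     ] [ 0.43282808 -0.30306849  0.045     ]
0.05 [ 0.42943402 -0.29682124  0.05      ] [ 0.4308514  -0.29835618  0.05      ]
0.055 [ 0.4293702  -0.29583582  0.055     ] [ 0.42887471 -0.29364387  0.055     ]
0.06 [ 0.42930638 -0.29485039  0.06      ] [ 0.42689802 -0.28893156  0.06      ]
```

```bash
cat > ctl.py <<'E'
import numpy as np
from station import arm
from scipy.spatial.transform import Rotation as R
P=np.array([0.58485539,-0.07541952]);th=0.14309066
ex=np.array([np.cos(th),np.sin(th),0]);ey=np.array([-np.sin(th),np.cos(th),0])
def loc(x,y,z): return np.r_[P,0]+ex*x+ey*y+np.array([0,0,z])
def quat(s=1):
    a=np.array([0,0,-1.]);b=s*ex;return R.from_matrix(np.c_[a,b,np.cross(a,b)]).as_quat()
E
python3 - <<'E'
from ctl import *
print(R.from_quat(arm.read_eef_rot()).as_matrix().round(2).tolist())
for s in(1,-1):
  for p in(loc(-.041,-.072,.158),loc(-.041,.02,.158),np.array([.4296,-.2962,.15])):
    q=arm.ik(p,quat(s)); print(s,None if q is None else np.round(q,2))
from vis import *
im=cv2.imread("pics/t_raw.png");sm=cv2.imread("pics/s_raw.png")
out=[]
for n,i in(("top",im),("scene",sm)):
    z=cv2.resize(i[170:230,240:320],None,fx=5,fy=5,interpolation=cv2.INTER_CUBIC)
    for y0,col in((-33,(255,0,0)),):
        L=np.array([[x,y,zz] for zz in(73,115) for x,y in((-61,y0),(-21,y0),(-21,y0+14),(-61,y0+14))])/1e3
        uv=((proj(n,W([*P,th],L))-[240,170]+.4)*5).astype(int)
        for k in(0,4): cv2.polylines(z,[uv[k:k+4]],True,col if k else (0,200,0),1)
    L=np.array([[-71,-100,64],[-5,-100,64],[-5,76,64],[-71,76,64]])/1e3
    cv2.polylines(z,[((proj(n,W([*P,th],L))-[240,170]+.4)*5).astype(int)],True,(255,0,255),1)
    out.append(z)
cv2.imwrite("pics/ov.png",np.hstack(out))
E
```

```text
[[-0.0, 0.3, -0.96], [0.0, -0.96, -0.3], [-1.0, -0.0, 0.0]]
1 [ 0.47  0.71 -0.38  1.79  0.38  0.72  0.02]
1 [ 0.33  0.67 -0.4   1.88  0.4   0.67 -0.17]
1 [ 0.77  0.65 -0.31  1.95  0.34  0.59  0.38]
-1 [-0.01  0.71  0.38  1.81 -0.39  0.7  -2.41]
-1 [-0.16  0.67  0.37  1.89 -0.38  0.65 -2.56]
-1 [ 0.32  0.66  0.37  1.96 -0.41  0.59 -2.03]
```

View pics/ov.png

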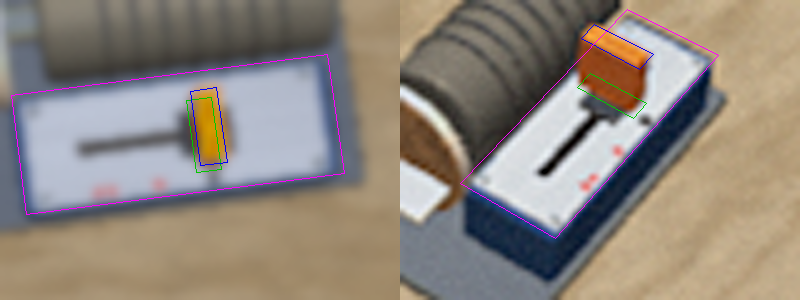

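The overlay fits to about 1 px (3 mm). The rear paddle face sits near local y = -33 mm. I'll shut the gripper and approach.

```bash
python3 - <<'E'
from ctl import *
import cv2
from station import snapshot
arm.move_gripper(0.0)
arm.movep(loc(-.041,-.075,.27),quat(1))
arm.line_to(loc(-.041,-.075,.160),0.12)
print(arm.read_time(),arm.read_tool_pos(),loc(-.041,-.075,.160),arm.read_ft_force(),arm.read_opening())
s=snapshot("scene");t=snapshot("top")
cv2.imwrite("pics/a1.png",np.hstack([cv2.resize(i[y:y+90,x:x+80],None,fx=5,fy=5,interpolation=cv2.INTER_CUBIC) for i,x,y in((s,245,130),(t,240,150))]))
E
```

```text
4.15 [ 0.55551583 -0.15556778  0.16072949] [ 0.55496963 -0.15549974  0.16      ] [-0.19307333 -0.36787447 -0.15815022] 0.00042244856311400016
```

View pics/a1.png

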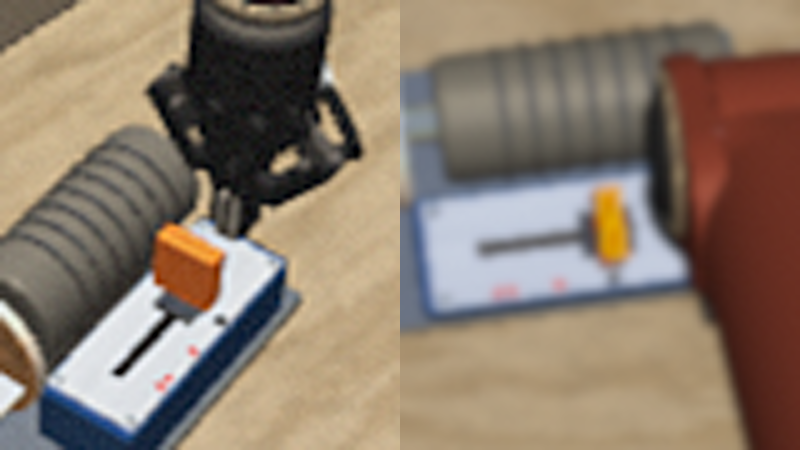

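The shut fingertips are behind the paddle, above the gearbox and clear of everything. I'll push in small steps and watch the force.

```bash
python3 - <<'E'
from ctl import *
import cv2
from station import snapshot
f0=np.array(arm.read_ft_force())
y=-.075
def fy(): return float((np.array(arm.read_ft_force())-f0)@ey)
log=[]
y=-.055; arm.line_to(loc(-.041,y,.160),0.06)
while y<.014:
    y+=.003
    arm.line_to(loc(-.041,y,.160),0.04)
    d=np.array(arm.read_tool_pos())-np.r_[P,0]
    f=fy();log.append((round(y*1e3),round(float(d@ey)*1e3,1),round(f,1)))
    if abs(f)>22: break
print(log,arm.read_time(),np.array(arm.read_ft_force())-f0)
s=snapshot("scene");t=snapshot("top")
cv2.imwrite("pics/a2.png",np.hstack([cv2.resize(i[y:y+90,x:x+80],None,fx=5,fy=5,interpolation=cv2.INTER_CUBIC) for i,x,y in((s,230,140),(t,240,150))]))
E
```

```text
[(-52, -52.0, 0.2), (-49, -48.8, -0.1), (-46, -46.3, -2.0), (-43, -45.6, -4.3), (-40, -44.7, -8.7), (-37, -43.5, -10.7), (-34, -42.2, -13.8), (-31, -40.8, -14.8), (-28, -39.2, -18.0), (-25, -37.4, -19.6), (-22, -35.5, -20.4), (-19, -33.3, -21.6), (-16, -30.7, -22.4)] 7.9833 [  4.18878891 -22.06363194  -3.87591702]
```

View pics/a2.png

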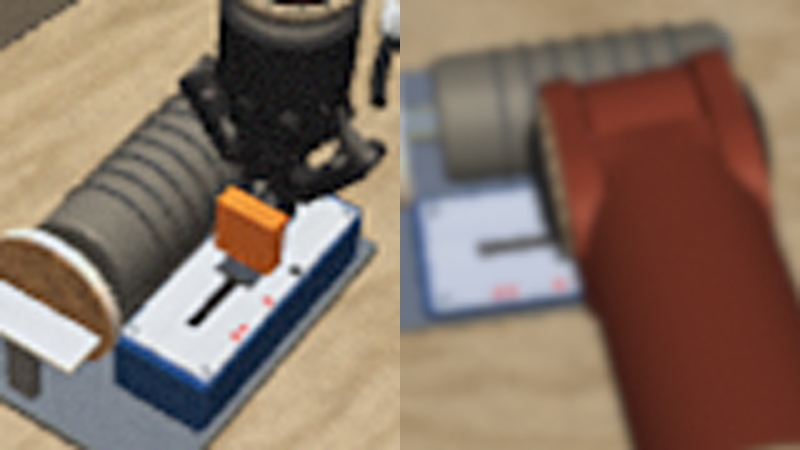

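```bash
python3 - <<'E'
from ctl import *
from vis import *
from station import snapshot
print(arm.read_tool_pos(),loc(-.041,-.016,.16),arm.read_ft_force(),arm.read_wrist_torque())
print((R.from_quat(arm.read_eef_rot())*R.from_quat(quat(1)).inv()).as_rotvec(degrees=True), arm.read_opening())
print(np.array(arm.read_joint_positions())-arm.ik(loc(-.041,-.016,.16),quat(1)))
s=snapshot("scene")
z=cv2.resize(s[140:230,230:330],None,fx=6,fy=6,interpolation=cv2.INTER_CUBIC)
for y0,col in((-33,(255,0,0)),(-23,(0,255,0)),(-18,(0,0,255))):
    L=np.array([[x,y,.115] for x,y in((-.061,y0/1e3),(-.021,y0/1e3),(-.021,y0/1e3+.014),(-.061,y0/1e3+.014))])
    cv2.polylines(z,[((proj("scene",W([*P,th],L))-[230,140]+.4)*6).astype(int)],True,col,1)
cv2.imwrite("pics/a3.png",z)
E
```

```text
[ 0.54817219 -0.11084317  0.160241  ] [ 0.54655606 -0.09710272  0.16      ] [  4.20112325 -21.20023197  -2.33560741] [-4.153501   -0.87530929 -0.02204637]
[-1.0425029  -0.23741244 -0.63083582] -0.0016591980737788714
[ 0.00553323 -0.00011188  0.01712221 -0.00655229  0.01229439 -0.00012114
 -0.0001759 ]
```

View pics/a3.png

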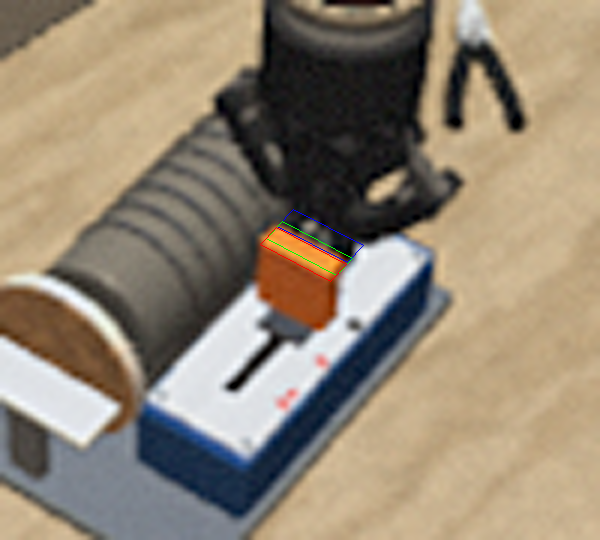

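The lever has travelled about 15 mm (the red overlay fits). The contact is purely at the fingertips, and the arm is just compliant. I'll keep pushing.

```bash
python3 - <<'E'
from ctl import *
from vis import *
from station import snapshot
def fy(): return float(np.array(arm.read_ft_force())@ey)
log=[];y=-.016
while y<.034:
    y+=.003
    arm.line_to(loc(-.041,y,.160),0.05)
    d=np.array(arm.read_tool_pos())-np.r_[P,0]
    f=fy();log.append((round(y*1e3),round(float(d@ey)*1e3,1),round(f,1)))
    if f<-40: break
    if d@ey>.0125: break
print(log,arm.read_time(),arm.read_ft_force())
s=snapshot("scene")
z=cv2.resize(s[140:230,230:330],None,fx=6,fy=6,interpolation=cv2.INTER_CUBIC)
for y0,col in((-3,(0,255,0)),(27,(0,0,255))):
    L=np.array([[x,y,.115] for x,y in((-.061,y0/1e3),(-.021,y0/1e3),(-.021,y0/1e3+.014),(-.061,y0/1e3+.014))])
    cv2.polylines(z,[((proj("scene",W([*P,th],L))-[230,140]+.4)*6).astype(int)],True,col,1)
cv2.imwrite("pics/a4.png",z)
E
```

```text
[(-13, -26.5, -20.6), (-10, -23.4, -20.7), (-7, -20.2, -20.1), (-4, -17.3, -20.5), (-1, -14.6, -21.7), (2, -12.2, -21.6), (5, -9.9, -23.0), (8, -7.6, -25.0), (11, -5.2, -25.8), (14, -2.5, -25.7), (17, 0.4, -25.7), (20, 3.8, -23.9), (23, 7.3, -24.2), (26, 10.8, -23.5), (29, 13.9, -23.8)] 11.8833 [  5.67750313 -23.26242595  -1.71609079]
```

View pics/a4.png

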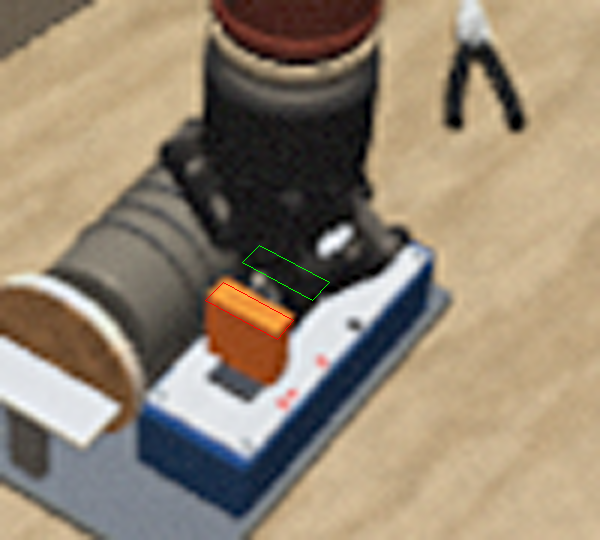

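The paddle matches the 60 mm outline. Friction is high, so I'll keep pushing until the end stop shows in the force.

```bash
python3 - <<'E'
from ctl import *
from vis import *
from station import snapshot
def fy(): return float(np.array(arm.read_ft_force())@ey)
log=[];y=.029
while y<.05:
    y+=.003
    arm.line_to(loc(-.041,y,.160),0.05)
    d=np.array(arm.read_tool_pos())-np.r_[P,0]
    f=fy();log.append((round(y*1e3),round(float(d@ey)*1e3,1),round(f,1)))
    if f<-34: break
print(log,arm.read_time(),arm.read_ft_force())
# back off, rise
arm.line_to(loc(-.041,-.025,.160),0.15)
print(arm.read_ft_force())
arm.line_to(loc(-.041,-.025,.27),0.25)
b=np.array([.4296,-.2962,.20])
arm.movep(b,quat(1))
print(arm.read_time(),arm.read_tool_pos())
s=snapshot("scene");t=snapshot("top")
z=cv2.resize(s[140:230,230:330],None,fx=6,fy=6,interpolation=cv2.INTER_CUBIC)
for y0,col in((27,(0,0,255)),):
    L=np.array([[x,y,.115] for x,y in((-.061,y0/1e3),(-.021,y0/1e3),(-.021,y0/1e3+.014),(-.061,y0/1e3+.014))])
    cv2.polylines(z,[((proj("scene",W([*P,th],L))-[230,140]+.4)*6).astype(int)],True,col,1)
cv2.imwrite("pics/a5.png",z)
cv2.imwrite("pics/a6.png",np.hstack([cv2.resize(i[y:y+120,x:x+80],None,fx=5,fy=5,interpolation=cv2.INTER_CUBIC) for i,x,y in((s,300,110),(t,240,160))]))
E
```

```text
[(32, 15.0, -26.4), (35, 15.3, -31.9), (38, 15.6, -35.7)] 12.6833 [  7.44713431 -35.0244428   -1.628716  ]
[ 0.00823488  0.64177373 -0.33722829]
14.775 [ 0.4310824  -0.29450577  0.20007612]
```

View pics/a5.png

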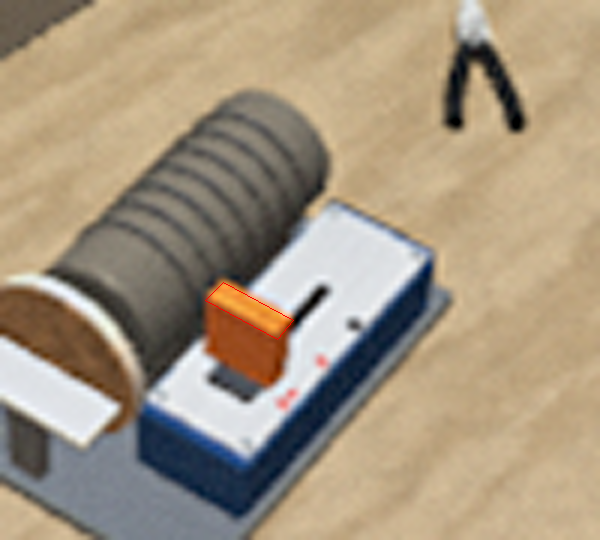

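View pics/a6.png

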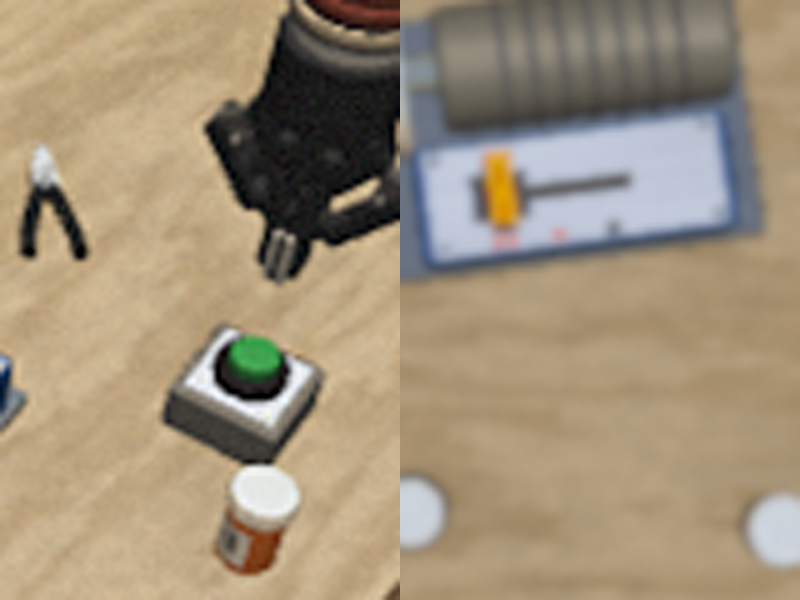

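The lever stands at the two dots with the robot clear of it. Next is the button.

```bash
python3 - <<'E'
from ctl import *
from vis import *
from station import snapshot
b=np.array([.4296,-.2962,0.])
arm.line_to(b+[0,0,.145],0.1)
arm.pause(.2)
f0=np.array(arm.read_ft_force());z=.137;log=[]
arm.line_to(b+[0,0,z],0.05)
while z>.095:
    z-=.0015
    arm.line_to(b+[0,0,z],0.03)
    f=(np.array(arm.read_ft_force())-f0)[2];log.append((round(z*1e3,1),round(arm.read_tool_pos()[2]*1e3,1),round(float(f),1)))
    if f>22: break
print(log,arm.read_tool_pos(),arm.read_ft_force())
s=snapshot("scene");cv2.imwrite("pics/b1.png",cv2.resize(s[110:230,290:410],None,fx=5,fy=5,interpolation=cv2.INTER_CUBIC))
print(arm.read_time())
E
```

```text
[(135.5, np.float64(135.4), 0.2), (134.0, np.float64(133.9), 1.2), (132.5, np.float64(132.4), 0.9), (131.0, np.float64(131.2), 2.4), (129.5, np.float64(129.6), 3.4), (128.0, np.float64(128.1), 4.4), (126.5, np.float64(126.5), 5.5), (125.0, np.float64(126.1), 12.6), (123.5, np.float64(125.9), 22.9)] [ 0.42976722 -0.29614987  0.12591138] [-4.24555179  1.97975469 22.39032998]
18.3833
```

View pics/b1.png

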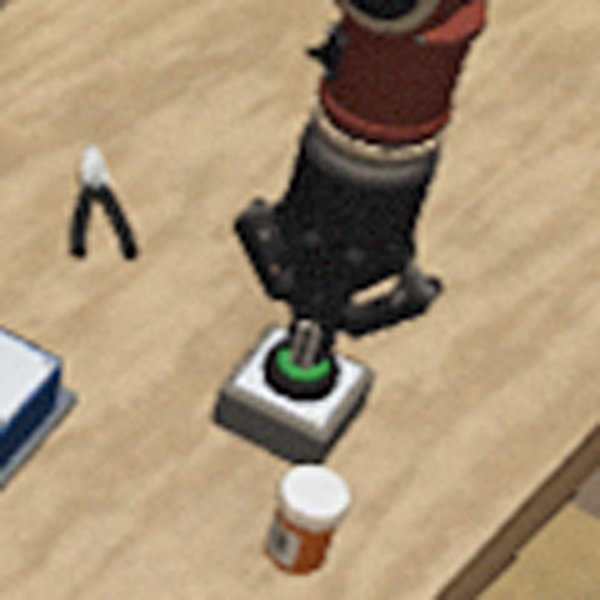

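The spring ramped up to 5.5 N over about 6 mm, then met a hard stop, so the button is fully in. I'll release it and check.

```bash
python3 - <<'E'
from ctl import *
from vis import *
from station import snapshot
arm.line_to([.4296,-.2962,.25],0.12)
arm.movep([.35,-.45,.3],quat(1))
arm.pause(.3)
print(arm.read_time(),arm.read_ft_force())
s=snapshot("scene");t=snapshot("top")
cv2.imwrite("pics/c1.png",cv2.resize(s[60:300,150:400],None,fx=2.4,fy=2.4,interpolation=cv2.INTER_CUBIC))
a=cv2.imread("pics/t_raw.png");cv2.imwrite("pics/c2.png",np.hstack([t[80:300,100:400],cv2.absdiff(a,t)[80:300,100:400]]))
h=cv2.inRange(cv2.cvtColor(s,cv2.COLOR_BGR2HSV),(45,120,50),(75,255,255))[:,300:400]
print(np.argwhere(h[150:220]).mean(0)[::-1]+[300,150])
E
```

```text
20.6333 [-0.4373725   0.08127144  0.12555184]
[350.46478873 181.4084507 ]
```

View pics/c1.png

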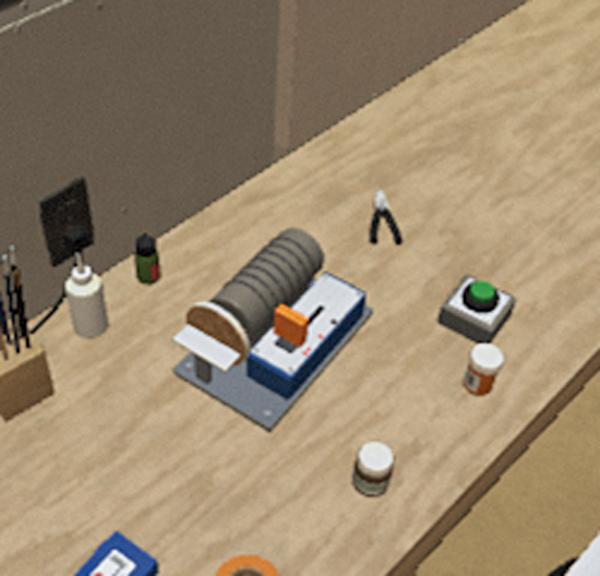

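View pics/c2.png

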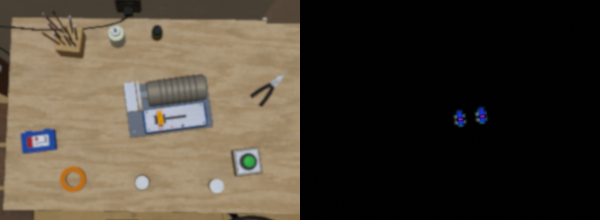

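The before/after difference shows only the lever moved. The button is back at its starting pixel (350.5, 181.4), and the arm is clear.

```bash
python3 -c "
from station import arm,ticket
ticket.finish_job();print(arm.read_time())"
```

```text
the job is handed in; nothing more can be done
the job is handed in; nothing more can be done
```

The selector lever is at the second stop (two dots), the green button was then pressed fully in and released, and the job is handed in. The arm's clock read 20.6 s just before hand-in, against the 42 s limit.

- **Lever:** I pushed it with the shut fingertips, without gripping, past the first notch until it met the end stop. The push force rose to about 35 N there with almost no further movement. The final image shows it at the two red dots, matching the calculated 60 mm outline to about a pixel.
- **Button:** It went down about 6 mm against the spring (about 5.5 N), then met a hard stop. I pressed to about 23 N before letting go, and afterwards it was back at exactly its starting pixel.
- **Everything else:** In the part of the top view I compared (the sander, start box and all eight bystanders), only the lever had moved. The gripper was clear, with contact force near zero.

**Check that disagreed:** Pushing the lever took about 20–26 N, well above the stated 7 N. The images and the wrist torque showed only the fingertips touching the paddle, so I put the extra down to friction.

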